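# Put the hanging paint tray away on the shelf

## Robot

A 6-joint arm with a two-finger parallel gripper is mounted at the origin on the work surface. World frame = base frame: x ahead of the robot, y to its left, z up, the work surface at z = 0. Lengths are in m, angles in rad, forces in N, time in s.
With the tool pointing down it reaches from about 0.225 to 0.725 m from the base axis. Payload 3.1 kg.
Tool frame: the origin (TCP) lies between the finger pads; the fingertips stand 11 mm ahead of it and the grasp point (between the pads) lies 8 mm behind it; z points along the fingers, y is the direction in which the jaws open and shut (so a half turn about z gives the same grasp; the last joint's range is limited). The gripper opens to 85 mm and grips with 20 to 120 N. Pads are 22 mm wide; open, the fingers measure 114 mm over their backs; the gripper's body (76 mm by 85 mm) begins 54 mm behind the grasp point. The pads swing forward as they close: fully open they stand 13 mm farther back than shut.
Start: joints at [-1.366, 0.048, 0.099, 1.622, 0, 1.443], TCP at [0.171, -0.496, 0.242] pointing down, gripper open.
Joint ranges: [-2.91, 2.91], [-0.99, 1.94], [-1.21, 1.42], [-2.12, 2.29], [-1.49, 1.47], [-3.14, 3.14]. Speed limits (rad/s): [2.79, 2.79, 3.14, 3.14, 3.14, 3.14].

## Interface

Orientations are given as a unit quaternion [w, x, y, z].
In Python, from rig import bot, optics gives the robot as it stands. The module is installed in compiled form; this text tells all that it offers.
- The arm moves only by the tool drive_tool, never from a script. Its argument "moves" is one flat list of numbers, 5 for each row, row after row: the gripper command: -1 is fully open, 1 is shut, values between are in proportion, then the shift along the tool's x, y, z in cm, then the turn about the tool's z in degrees. In form: [grip, tx, ty, tz, twist, grip, tx, ty, tz, twist, ...]. A call has 1 to 10 rows; each row shifts and turns the commanded pose from where the row before left it, along the tool's axes as they then stand; what a row does not reach is not made up. A row lasts 1/12 s, in which the tool goes at most 41.7 mm and 7.16 degrees, less where a joint would pass 70% of its speed; a pose out of reach is approached as far as the arm can. A call with a gripper value outside its range is refused whole. The fingers move at their own pace and stop on an object; "force" is the grip in N (left out, the last holds). Time passes only in rows, so rows that do not move let the fingers close. It gives the time, the measured TCP pose, the force and the opening at its end, in the units of the state.
- bot.observe(): the state, without advancing time (a new reading comes with each control period).
- optics.get_image(name): name is "side" or "top"; returns a dict with "img" (480x640x3 uint8, red, green, blue), "z_map" (480x640 float32, m along the optical axis (not along the pixel's ray), 0 where there is no reading), "fovy" (degrees; the focal length in pixels is half the picture's height over the tangent of half this angle, whatever the lens; pixels are square), "cx", "cy" (the principal point, pixels), "k1" (the pictures are not rectified: a ray, as slopes to the right and down, at radius r is drawn at 1 + k1 r^2 times it, then the intrinsics apply), "R" (3x3) and "t" (3): a world point X has camera coordinates R X + t. Camera axes: x right, y down, z forward; pixel columns grow to the right and rows downward; lengths in m; the calibration is good to about 2 mm. A picture is of the moment at which its call begins.
- bot.finish_job(): hands the job in, once; it reports no verdict.
The state is a dict: "clock": time; "q": joint angles; "dq": joint speeds; "joint_efforts": joint torques, N m; "eef_pos": TCP position; "eef_rot": TCP orientation; "force": force on the tool from outside, world axes, zero at the start; "ft_torque": the same for the moment, N m; "width": finger opening in m.
Only numpy, scipy, OpenCV 4.12 (cv2) and the standard library are available. Lean on these libraries where they do the work, as an engineer would, in place of code of your own. Each camera call takes 0.05 s, during which the arm holds its last target. There are 200 camera calls.

## Task

The paint tray hangs by its hooked lip on the ledge of the sloping desk easel: tip its lower end up off the slope while the lip is still on the ledge, then lift the lip off. Lay the tray down flat on the white drawing board, wholly in front of the low shelf and with its lip end towards it. Then slide it over the small step: lip end up onto the shelf first while the tail still rests on the board, so that it lies across both, and on under the little roof until it lies flat and square, home against the stop at the back; keep it upright, leave the cup, jar and paint tube alone, and let go.

Things in the scene. Friction and masses are not known exactly. Their poses are not given: they have to be found in the camera images.
- tray_mid (a point): Centre of the loose grey plastic paint tray, half-way up its walls. Open tray 150 long (x) x 100 wide (y) x 24 high, walls 3 to 4, about 0.3 kg, centre of mass near here; flat underside 12 mm below. Axes: x towards the lipped end, z up out of the tray. End walls at x = -75 (tail) and +75 (lip end). Low dividers, 14 high, only at x above +18; the tail half is empty.
- tray_tab (a point): Grip tab, part of the tray's tail end wall: flat, 8 thick (x), 44 wide (y), from the underside to 56 mm above it, square to the tray's floor. Point at mid-thickness and mid-width, 40 mm above the underside, 71 mm tailward of tray_mid. Axes as the tray. Pinch it across its thickness (along x); on the easel it leans with the slope, so the tool leans too.
- tray_lip (a point): Middle of the lower edge of the tray's hooked lip, 89 mm from tray_mid along tray +x, 8 mm above the underside. The lip spans the tray's width: a flange level with the rim reaches out to x = +91 and its outer edge (x +87 to +91) turns down to this height, leaving a 12 mm slot between it and the end wall. Axes as the tray.
- ledge (a point): Mid-top of the ledge strip on the fixed wooden easel: 8 thick (x), 200 long (y), 14 high. Axes: x up the slope (30 degrees, rising away from the robot), z square out of it. The slope, 200 wide, lies 14 mm below and reaches 196 mm down from here. At the start the tray lies on it, tail low towards the robot, lip hooked 6 mm deep behind the strip, up to 30 mm off the middle.
- board: White drawing board, fixed, left or right of the easel: 230 long (x from -230 to 0) x 200 wide (y), 6 thick. Origin at mid-width of its far end, at the step, on its underside; its top is 6 mm above the origin and 12 mm above the table. Axes: x away from the robot towards the shelf, z up.
- shelf: Fixed wooden shelf beyond the board, 205 long (x), 160 wide. Origin mid-front of its top, at the square-edged step, 6 mm above the board's top. Axes as the board. Stop, 20 high, front face at x = 178: with the lip against it tray_mid is at x = 87. Roof from x = 100 to 205: side walls' inner faces at y = +-67, underside 56, top 66 mm above the shelf (sketchbook on it to 76).
- cup_mid (a point): Bystander: white plastic water cup, 72 diameter, 85 high; point on its axis 42 mm up. Loose.
- jar_mid (a point): Bystander: paint jar, 48 diameter, 55 high; point on its axis half-way up. Loose.
- tube_mid (a point): Bystander: metal paint tube lying flat, 90 x 26 x 14; point at its centre. Loose.
Mind the look-alikes: they are no part of the job. Of the things like the part that bears tray_mid, leave any that is turquoise; of the rest the smaller one is meant.

How it is judged:
By the outcome, as a careful person would: the job done as asked, in the order asked, and still so for the second after the job is handed in, with the robot touching nothing.
It also fails if it takes over 56 s, if anything falls off the work surface, if the arm or the gripper's body presses on something with over 40 N, if the wrist force passes 120 N, or if a joint passes its speed limit or range.

## Working session

There is one attempt and no reset: what is moved stays moved. The work goes in short steps, Python scripts to look and compute and a tool call to move; the robot and the scene stay as the last step left them, time stands still between calls to the robot, and variables do not carry over. Pictures are saved under pics/ and viewed, about 8 in all and at most 12, crops included, and the job is handed in when it is done.

Besides the shell and the picture viewer there is one more tool, called after "Emit:" as name(argument=value, ...), one argument or row to a line, values as JSON. drive_tool: Moves the arm, as the interface text tells. Its arguments: {"type":"object","properties":{"moves":{"type":"array"},"force":{"type":"number"}},"required":["moves"]}

```bash
mkdir -p pics
cat > h.py <<'E'
import numpy as np, cv2
from rig import bot, optics
def cam(n):
    d=optics.get_image(n); d['f']=240/np.tan(np.radians(d['fovy'])/2); return d
def rays(d,uv):
    uv=np.atleast_2d(np.asarray(uv,float)); p=(uv-[d['cx'],d['cy']])/d['f']
    q=p.copy()
    for _ in range(30): q=p/(1+d['k1']*(q**2).sum(1,keepdims=True))
    return np.c_[q,np.ones(len(q))]
def cloud(d):
    v,u=np.mgrid[0:480,0:640]; r=rays(d,np.c_[u.ravel(),v.ravel()])
    X=(r*d['z_map'].reshape(-1,1)-d['t'])@np.asarray(d['R'])
    X[d['z_map'].ravel()==0]=np.nan
    return X.reshape(480,640,3)
def plane(d,uv,z):
    R=np.asarray(d['R']); c=-R.T@d['t']; w=rays(d,uv)@R
    return c+w*((z-c[2])/w[:,2:])
def proj(d,X):
    c=np.atleast_2d(X)@np.asarray(d['R']).T+d['t']; s=c[:,:2]/c[:,2:]
    return s*(1+d['k1']*(s**2).sum(1,keepdims=True))*d['f']+[d['cx'],d['cy']]
E
python3 - <<'E'
from h import *
for n in('top','side'):
    d=cam(n); cv2.imwrite(f'pics/{n}0.png',d['img'][:,:,::-1]); np.savez(f'{n}0.npz',**d)
    print(n,d['fovy'],d['k1'],-np.array(d['R']).T@d['t'],(d['z_map']==0).mean())
print(bot.observe())
E
```

```text
top 54.65968092732859 -0.11808557445291001 [0.41752626 0.00141376 1.20859403] 0.003981119791666667
side 45.52407028606631 -0.1006309733088266 [0.23326261 0.84736329 0.90797919] 0.003981119791666667
{'clock': 0.1, 'q': array([-1.36575705e+00,  4.86648422e-02,  9.77571549e-02,  1.62199353e+00,
       -8.26825208e-06,  1.44300510e+00]), 'dq': array([ 0.00035271, -0.00344502,  0.00329283,  0.00035303, -0.00012813,
        0.00153482]), 'joint_efforts': array([ 2.74041544e-03, -3.39852297e+01,  3.20935249e+01,  1.58209156e-02,
       -1.39554612e-05, -2.93647773e-07]), 'eef_pos': array([ 0.17141017, -0.4956747 ,  0.24124167]), 'eef_rot': array([-1.05149807e-03,  9.86184363e-01,  1.65648107e-01, -4.47705076e-05]), 'force': array([ 0.3434684 , -1.13490533,  0.25175208]), 'ft_torque': array([ 0.00513108, -0.02687332,  0.02173742]), 'width': 0.08554896484736192}
```

View pics/top0.png

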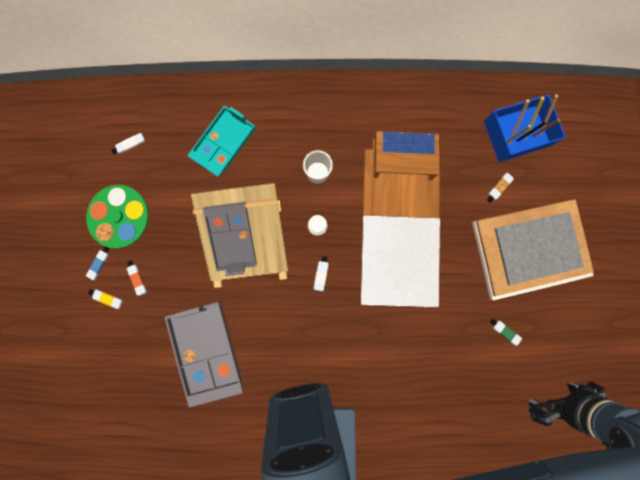

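View pics/side0.png

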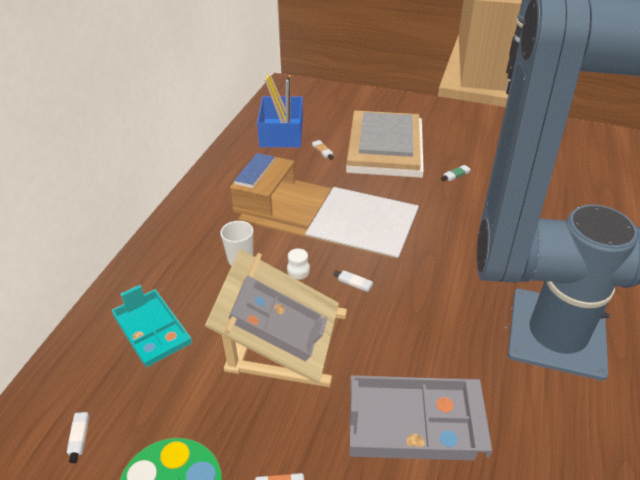

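The top view shows the meant grey tray on the easel at about (232,240), with its tab at (235,268) and the ledge near row 206. The board is at (400,260), the shelf and roof at (405,180), the jar at (317,225), the tube at (321,273) and the cup at (317,165). The large flat grey tray and the turquoise one are the look-alikes.

```bash
cat > m.py <<'E'
from h import *
d=dict(np.load('top0.npz')); s=dict(np.load('side0.npz'))
C=cloud(d); hsv=cv2.cvtColor(d['img'],cv2.COLOR_RGB2HSV).astype(int)
def comp(mask,seed,r=12):
    n,l=cv2.connectedComponents(mask.astype(np.uint8)); 
    w=l[seed[1]-r:seed[1]+r,seed[0]-r:seed[0]+r]; w=w[w>0]; return l==np.bincount(w).argmax()
H,S,V=hsv[...,0],hsv[...,1],hsv[...,2]
# board
b=comp((S<30)&(V>180),(400,260)); P=C[b]; print('board z',np.nanmedian(P[:,2]))
r=cv2.minAreaRect(np.argwhere(b)[:,::-1].astype(np.float32)); bc=cv2.boxPoints(r); cs=plane(d,bc,.012); print('board corners',cs.round(4), 'sides',np.linalg.norm(np.diff(cs,axis=0),axis=1))
# easel wood: above the table
reg=np.zeros((480,640),bool); reg[175:295,180:300]=1
t=reg&(S<60)&(V<150)&(C[...,2]>.03); t=comp(t,(232,250))
w=reg&~t&(S>60)&(V>150)&(C[...,2]>.025)
Pw=C[w]; Pw=Pw[np.isfinite(Pw).all(1)]
best=None; rng=np.random.default_rng(0)
for _ in range(500):
    a=Pw[rng.choice(len(Pw),3,0)]; n=np.cross(a[1]-a[0],a[2]-a[0]); 
    if np.linalg.norm(n)<1e-6: continue
    n/=np.linalg.norm(n); n*=np.sign(n[2]); 
    k=abs((Pw-a[0])@n)<.003
    if best is None or k.sum()>best.sum(): best=k
Q=Pw[best]; c=Q.mean(0); n=np.linalg.svd(Q-c)[2][2]; n*=np.sign(n[2])
print('slope n',n,'tilt',np.degrees(np.arccos(n[2])),'yaw of uphill',np.degrees(np.arctan2(-n[1],-n[0])),len(Q),len(Pw))
ey=np.cross(n,[1,0,0]); ex=np.array([-n[0],-n[1],0]); ex-=ex@n*n; ex/=np.linalg.norm(ex); ey=np.cross(n,ex)
F=np.c_[ex,ey,n]
L=(Pw-c)@F
hi=L[(L[:,2]>.009)&(L[:,2]<.03)]; print('ledge pts local med/min/max',len(hi),np.median(hi,0),np.percentile(hi,2,0),np.percentile(hi,98,0))
for nm,cc in(('slope',L[abs(L[:,2])<.004]),('tray',(C[t]-c)@F)):
    print(nm,len(cc),np.nanpercentile(cc,[1,50,99],axis=0).round(4).tolist())
T=(C[t]-c)@F; rim=T[(T[:,2]>.019)&(T[:,2]<.03)]; 
rr=cv2.minAreaRect((rim[:,:2]*1000).astype(np.float32)); print('tray rim rect',rr)
tab=T[T[:,2]>.04]; print('tab',len(tab),tab.mean(0) if len(tab) else 0, np.ptp(tab,axis=0) if len(tab) else 0)
print('c',c)
for nm,(x0,x1,y0,y1) in dict(cup=(295,340,145,190),jar=(302,332,210,240),tube=(308,335,252,295)).items():
    P=C[y0:y1,x0:x1].reshape(-1,3);P=P[P[:,2]>.008]; print(nm,np.percentile(P,[2,98],axis=0).round(3).tolist())
P=C[125:215,355:445].reshape(-1,3)
for lo,hi2 in((.012,.03),(.075,.09),(.09,.11)):
    k=P[(P[:,2]>lo)&(P[:,2]<hi2)]; print('shelf z',lo,len(k),np.percentile(k,[2,50,98],axis=0).round(4).tolist() if len(k) else '')
    if len(k)>20: print(cv2.minAreaRect((k[:,:2]*1000).astype(np.float32)))
z=(C[...,2]>.005)
# table height
print('table z',np.nanmedian(C[300:320,340:360,2]),np.nanmedian(C[100:130,260:280,2]))
E
python3 m.py
```

```text
board z 0.012683158908890305
board corners [[ 0.3624 -0.1168  0.012 ]
 [ 0.5906 -0.1292  0.012 ]
 [ 0.5819 -0.3304  0.012 ]
 [ 0.3521 -0.3148  0.012 ]] sides [0.22852234 0.20139321 0.23027   ]
slope n [-0.49532461 -0.05627981  0.86688299] tilt 29.90158182225929 yaw of uphill 6.482264986978839 3446 4382
ledge pts local med/min/max 234 [ 0.06274473 -0.00582946  0.01396129] [-0.09425617 -0.07624724  0.00956578] [0.07187575 0.11777085 0.02612177]
slope 3822 [[-0.1259, -0.0779, -0.0037], [0.0071, -0.02, -0.0001], [0.1016, 0.1192, 0.0037]]
tray 2520 [[-0.0925, -0.0047, -0.0016], [-0.0243, 0.0467, 0.0048], [0.0714, 0.0935, 0.0556]]
tray rim rect ((-11.419342041015625, 44.35139083862305), (168.51649475097656, 99.60088348388672), 0.20172300934791565)
tab 90 [-0.08851218  0.04364006  0.05160481] [0.00744462 0.04192043 0.01943714]
c [0.55340974 0.16117757 0.08825803]
cup [[0.676, -0.043, 0.009], [0.741, 0.024, 0.088]]
jar [[0.543, -0.03, 0.016], [0.585, 0.014, 0.06]]
tube [[0.401, -0.032, 0.01], [0.483, -0.0, 0.019]]
shelf z 0.012 2514 [[0.5932, -0.307, 0.0138], [0.6457, -0.2268, 0.0185], [0.727, -0.153, 0.0239]]
((693.1226196289062, -223.27874755859375), (181.6796875, 201.98007202148438), 89.57594299316406)
shelf z 0.075 1600 [[0.6855, -0.311, 0.0787], [0.7163, -0.2278, 0.0843], [0.7883, -0.1552, 0.0892]]
((739.275634765625, -233.09243774414062), (159.27528381347656, 108.98728942871094), 87.77757263183594)
shelf z 0.09 1034 [[0.7357, -0.2986, 0.0905], [0.7603, -0.2346, 0.0946], [0.7863, -0.1724, 0.0988]]
((737.4779663085938, -239.17288208007812), (140.0540008544922, 101.48698425292969), 89.32823944091797)
table z 0.000851726524832131 0.00019455487534017474
```

```bash
cat >> m.py <<'E'
print('-----')
for seg,nm in (((0,),'b'),):
    ys,xs=np.nonzero(b); 
    y0,y1=ys.min(),ys.max(); x0,x1=xs.min(),xs.max()
    Ls=[];Rs=[];Ts=[];Bs=[]
    for y in range(y0+8,y1-8): r_=np.nonzero(b[y])[0]; Ls.append((r_.min()-.5,y)); Rs.append((r_.max()+.5,y))
    for x in range(x0+8,x1-8): r_=np.nonzero(b[:,x])[0]; Ts.append((x,r_.min()-.5)); Bs.append((x,r_.max()+.5))
    for nm,e in zip('LRTB',(Ls,Rs,Ts,Bs)):
        W=plane(d,e,.012)[:,:2].astype(np.float32); l=cv2.fitLine(W,cv2.DIST_HUBER,0,.01,.01).ravel(); print(nm,'ang',np.degrees(np.arctan2(l[1],l[0])),'pt',l[2:])
M=c+F@[-.019,.044,.012]; print('tray_mid',M)
lipw=c+F@[.0627,.044,.014]; print('pivot',lipw)
for dx,h in((-.089,.040),(-.0945,.0405)): print('tab/TCP target',c+F@[dx,.0437,h])
P=C[t]; T=(P-c)@F-[-.019,.044,0]
for x in(-.05,.03,.045,.06): 
  for y in(-.03,0,.03):
    k=(abs(T[:,0]-x)<.006)&(abs(T[:,1]-y)<.004); print(x,y,k.sum(),np.nanmedian(T[k,2]).round(4) if k.any() else '')
E
python3 m.py | sed -n '/-----/,$p'
```

```text
-----
L ang -3.0159986 pt [ 0.4630293  -0.12287854]
R ang -2.9307811 pt [ 0.4696029  -0.32069808]
T ang 86.36174 pt [ 0.58593273 -0.21550262]
B ang 87.769035 pt [ 0.35758454 -0.21719655]
tray_mid [0.52613296 0.20236144 0.08918891]
pivot [0.59551386 0.21024464 0.13165108]
tab/TCP target [0.45200388 0.19363681 0.07856581]
tab/TCP target [0.44701884 0.1930704  0.07625744]
-0.05 -0.03 14 0.0015
-0.05 0 15 0.0039
-0.05 0.03 15 0.0027
0.03 -0.03 16 0.0013
0.03 0 17 0.0071
0.03 0.03 12 0.0039
0.045 -0.03 1 0.0011
0.045 0 19 0.0072
0.045 0.03 0 
0.06 -0.03 13 0.0039
0.06 0 16 0.0089
0.06 0.03 13 0.0029
```

Emit:
drive_tool(
  moves=[-1,0,0,0,-7,-1,0,0,0,-7,-1,0,0,0,-7,-1,0,0,0,-7,-1,0,0,0,-7,-1,0,0,0,-7,-1,0,0,0,-7,-1,0,0,0,-7,-1,0,0,0,-7,-1,0,0,0,-7],
  force=80,
)

```text
clock: 0.93
eef_pos: [0.1715, -0.4958, 0.2416]
eef_rot: [-0.001, 0.711, 0.703, 0.0]
force: [-1.3, -0.1, -0.3]
width: 0.0848
```

Emit:
drive_tool(
  moves=[-1,0,0,0,-7,-1,0,0,0,-7,-1,0,0,0,-7,-1,0,0,0,-7,-1,0,0,0,-7,-1,0,0,0,-7,-1,0,0,0,-7,-1,0,0,0,-7,-1,0,0,0,-7,-1,0,0,0,-7],
)

```text
clock: 1.77
eef_pos: [0.1714, -0.4958, 0.2416]
eef_rot: [-0.0, 0.179, 0.984, 0.001]
force: [-0.8, 0.9, 0.6]
width: 0.0854
```

Emit:
drive_tool(
  moves=[-1,0,0,0,-7,-1,0,0,0,-7,-1,0,0,0,-7,-1,0,0,0,-6.4,-0.4,-1.4,2.7,0,0,-0.4,-1.4,2.7,0,0,-0.4,-1.4,2.7,0,0,-0.4,-1.4,2.7,0,0,-0.4,-1.4,2.7,0,0,-0.4,-1.4,2.7,0,0],
)

```text
clock: 2.6
eef_pos: [0.2368, -0.3242, 0.2417]
eef_rot: [-0.0, -0.056, 0.998, 0.001]
force: [0.6, -0.8, 0.6]
width: 0.0598
```

Emit:
drive_tool(
  moves=[-0.4,-1.5,2.8,0,0,-0.4,-1.5,2.8,0,0,-0.4,-1.5,2.8,0,0,-0.4,-1.5,2.8,0,0,-0.4,-1.5,2.8,0,0,-0.4,-1.5,2.8,0,0,-0.4,-1.5,2.8,0,0,-0.4,-1.5,2.8,0,0,-0.4,-1.5,2.8,0,0,-0.4,-1.5,2.8,0,0],
)

```text
clock: 3.43
eef_pos: [0.3542, -0.029, 0.242]
eef_rot: [-0.0, -0.056, 0.998, -0.0]
force: [1.4, -0.8, -0.4]
width: 0.0598
```

Emit:
drive_tool(
  moves=[-0.4,-1.5,2.8,0,0,-0.4,-1.5,2.8,0,0,-0.4,-1.5,2.8,0,0,-0.4,-1.5,2.8,0,0,-0.4,-1.5,2.8,0,0,-0.4,-1.5,2.8,0,0,-0.4,-1.2,1.4,3,0,-0.4,0,0,3,0,-0.4,0,0,0,0],
)

```text
clock: 4.18
eef_pos: [0.4296, 0.1615, 0.1736]
eef_rot: [-0.008, -0.058, 0.998, -0.001]
force: [-2.1, -0.5, -2.5]
width: 0.0596
```

Emit:
drive_tool(
  moves=[-0.4,0,0,0,0,-0.4,0,0,0,0],
)

```text
clock: 4.35
eef_pos: [0.4353, 0.1614, 0.1835]
eef_rot: [0.0, -0.056, 0.998, -0.0]
force: [0.3, 0.8, -0.4]
width: 0.0596
```

Emit:
drive_tool(
  moves=[-0.4,-0.8,1.5,1,0,-0.4,-0.7,1.5,2,0,-0.4,0,0,2,0,-0.4,0,0,1,0,-0.4,0,0,0,0],
)

```text
clock: 4.77
eef_pos: [0.4463, 0.1925, 0.1221]
eef_rot: [-0.001, -0.056, 0.998, -0.0]
force: [-0.7, 0.1, -1.0]
width: 0.0596
```

```bash
cat > pic.py <<'E'
import sys; from h import *
ims=[]
for a in sys.argv[2:]:
    n,x0,y0,x1,y1=a.split(','); im=cam(n)['img'][int(y0):int(y1),int(x0):int(x1),::-1]
    k=min(400/im.shape[1],560/im.shape[0]); im=cv2.resize(im,None,fx=k,fy=k,interpolation=2); ims.append(cv2.copyMakeBorder(im,0,560-im.shape[0],0,0,0))
cv2.imwrite(f'pics/{sys.argv[1]}.png',np.hstack(ims)); s=bot.observe(); print(s['eef_pos'],s['force'],s['width'],s['clock'])
E
python3 pic.py a side,180,220,380,400 top,170,160,310,320
```

```text
[0.4474809  0.19278863 0.1241243 ] [-3.54860516e-01  2.54321330e-01 -2.71776543e-04] 0.05991954075186552 4.8667
```

View pics/a.png

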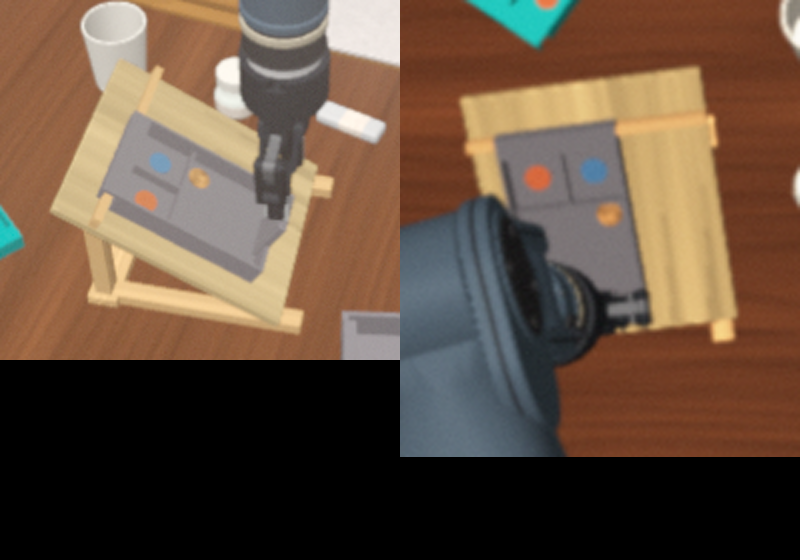

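The side crop shows the jaws straddling the tab's width, just above it, at about (275,190). The tool can only turn about its own vertical axis. I'll therefore pinch the tab across its width, so the tray can pitch about the jaw axis.

Emit:
drive_tool(
  moves=[-0.4,0,0,1.5,0,-0.4,0,0,1.5,0,-0.4,0,0,1,0,-0.4,0,0,0.7,0,-0.4,0,0,0,0],
)

```text
clock: 5.28
eef_pos: [0.4461, 0.1928, 0.0747]
eef_rot: [-0.001, -0.056, 0.998, -0.0]
force: [-1.4, -0.3, -1.1]
width: 0.0597
```

Emit:
drive_tool(
  moves=[1,0,0,0,0,1,0,0,0,0,1,0,0,0,0,1,0,0,0,0,1,0,0,0,0],
  force=60,
)

```text
clock: 5.7
eef_pos: [0.4472, 0.1937, 0.0767]
eef_rot: [0.001, -0.057, 0.998, 0.001]
force: [-2.6, 0.2, 5.4]
width: 0.0426
```

Emit:
drive_tool(
  moves=[1,0.2,0,-0.9,0,1,0.15,0,-0.95,0,1,0.1,0,-0.95,0,1,0,0,-0.95,0,1,0,0,0,0],
)

```text
clock: 6.12
eef_pos: [0.4435, 0.1929, 0.1154]
eef_rot: [0.002, -0.056, 0.998, 0.0]
force: [1.1, -0.7, -3.0]
width: 0.0428
```

Emit:
drive_tool(
  moves=[1,0,0,-0.95,0,1,-0.1,0,-0.95,0,1,-0.1,0,-0.9,0,1,-0.2,0,-0.9,0,1,0,0,0,0],
)

```text
clock: 6.53
eef_pos: [0.4482, 0.1936, 0.1527]
eef_rot: [0.003, -0.056, 0.998, 0.0]
force: [-0.0, -0.3, -3.4]
width: 0.0428
```

```bash
python3 pic.py b side,180,200,380,400 top,170,160,310,320
```

```text
[0.44678459 0.19329173 0.15061163] [ 0.89808835 -0.68368666 -3.55113318] 0.042714939758275325 6.6333
```

View pics/b.png

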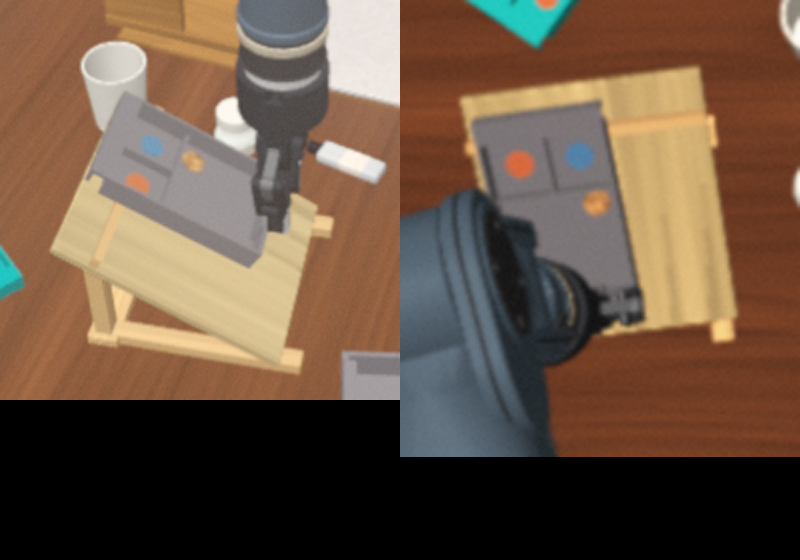

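The pictures show the tray still at about 30° with its lip clear of the ledge, at (120,110) in the side crop: the 60 N grip was too stiff to let it pitch. I'll hook it back the way it came and redo the tipping with a higher, light grip.

Emit:
drive_tool(
  moves=[1,0.2,0,0.9,0,1,0.1,0,0.9,0,1,0.1,0,0.95,0,1,0,0,0.95,0,1,0,0,0,0],
)

```text
clock: 7.05
eef_pos: [0.4394, 0.1919, 0.1088]
eef_rot: [-0.003, -0.056, 0.998, -0.001]
force: [-0.4, 0.2, -3.6]
width: 0.0427
```

Emit:
drive_tool(
  moves=[1,0,0,0.95,0,1,-0.1,0,0.95,0,1,-0.15,0,0.95,0,1,-0.2,0,0.9,0,1,0,0,0,0],
)

```text
clock: 7.47
eef_pos: [0.447, 0.1933, 0.0763]
eef_rot: [0.0, -0.056, 0.998, 0.0]
force: [-3.7, -1.6, 3.8]
width: 0.0425
```

```bash
python3 pic.py c side,180,220,380,400 top,170,160,310,320
```

```text
[0.44697233 0.19332099 0.07632366] [-3.37546016 -1.2131471   5.13787277] 0.042428814024122644 7.5667
```

View pics/c.png

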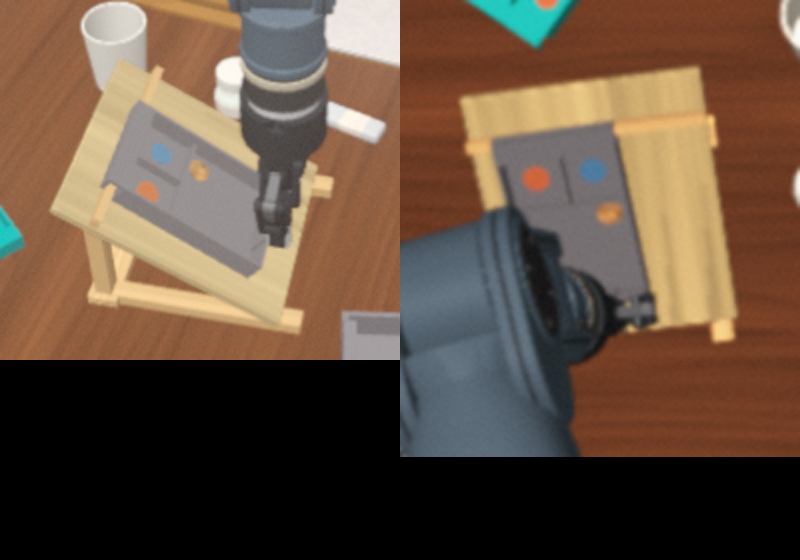

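The picture shows the tray back where it started, lip behind the ledge (top crop, row 130). Next I'll regrip about 8 mm higher at 20 N.

Emit:
drive_tool(
  moves=[0,0,0,0,0,-0.3,0,0,0,0,-0.3,0.2,0,-0.3,0,-0.3,0.2,0,-0.4,0,-0.3,0,0,0,0,1,0,0,0,0,1,0,0,0,0,1,0,0,0,0,1,0,0,0,0],
  force=20,
)

```text
clock: 8.32
eef_pos: [0.443, 0.1928, 0.0829]
eef_rot: [0.001, -0.056, 0.998, 0.0]
force: [-0.0, -0.2, 3.5]
width: 0.043
```

Emit:
drive_tool(
  moves=[1,0.05,0,-0.6,0,1,0.05,0,-0.6,0,1,0,0,-0.6,0,1,0,0,0,0],
)

```text
clock: 8.65
eef_pos: [0.4417, 0.1927, 0.1011]
eef_rot: [0.0, -0.056, 0.998, 0.0]
force: [-0.4, -0.3, -2.7]
width: 0.0431
```

```bash
cat > tilt.py <<'E'
from h import *
def tilt(box=(150,300,170,300),zmin=.03):
    d=cam('top'); C=cloud(d); hsv=cv2.cvtColor(d['img'],cv2.COLOR_RGB2HSV)
    m=np.zeros((480,640),bool); m[box[0]:box[1],box[2]:box[3]]=1
    m&=(hsv[...,1]<50)&(hsv[...,2]<150)&(hsv[...,2]>70)&(C[...,2]>zmin)&(C[...,2]<.25)
    P=C[m]; P=P[np.isfinite(P).all(1)]; best=0; rng=np.random.default_rng(0)
    for _ in range(600):
        a=P[rng.choice(len(P),3,0)]; n=np.cross(a[1]-a[0],a[2]-a[0]); l=np.linalg.norm(n)
        if l<1e-5: continue
        n/=l
        if abs(n[2])<.6: continue
        k=abs((P-a[0])@n)<.003
        if k.sum()>np.sum(best): best=k
    Q=P[best]; c=Q.mean(0); n=np.linalg.svd(Q-c)[2][2]; n*=np.sign(n[2])
    print('n',n.round(3),'pitch nose-up',np.degrees(np.arctan2(-n[0],n[2])).round(1),'roll',np.degrees(np.arctan2(-n[1],n[2])).round(1),'floor c',c.round(4),len(Q),len(P))
    s=bot.observe(); print(s['eef_pos'].round(4),s['force'].round(1),s['width'].round(4),s['clock'])
if __name__=='__main__': tilt()
E
python3 tilt.py
```

```text
n [-0.445 -0.043  0.894] pitch nose-up 26.5 roll 2.8 floor c [0.5245 0.197  0.0912] 1038 1876Traceback (most recent call last):
  File "tilt.py", line 17, in <module>
    if __name__=='__main__': tilt()
                             ~~~~^^
  File "tilt.py", line 16, in tilt
    s=bot.observe(); print(s['eef_pos'].round(4),s['force'].round(1),s['width'].round(4),s['clock'])
                                                                     ^^^^^^^^^^^^^^^^
AttributeError: 'float' object has no attribute 'round'
```

Emit:
drive_tool(
  moves=[1,0,0,-0.6,0,1,-0.05,0,-0.6,0,1,-0.1,0,-0.6,0,1,0,0,0,0],
)

```text
clock: 9.03
eef_pos: [0.4446, 0.1931, 0.1202]
eef_rot: [0.002, -0.056, 0.998, 0.0]
force: [2.2, -0.4, -1.5]
width: 0.0433
```

```bash
sed -i "s/s\['width'\].round(4)/s['width']/" tilt.py; cat >> tilt.py <<'E'
E
sed -i "s/^    s=bot.observe/    e=np.array([.5944,.2098]); print('floor z at end wall (start .120)',c[2]-((e-c[:2])@n[:2])\/n[2])\n    s=bot.observe/" tilt.py; python3 tilt.py
```

```text
n [-0.331 -0.041  0.943] pitch nose-up 19.3 roll 2.5 floor c [0.5304 0.1991 0.1013] 1071 1925
floor z at end wall (start .120) 0.12427748873411511
[0.4447 0.1932 0.1198] [ 1.8  0.4 -3.1] 0.04356129768132722 9.0833
```

Emit:
drive_tool(
  moves=[1,-0.05,0,-0.6,0,1,-0.05,0,-0.6,0,1,-0.1,0,-0.6,0,1,0,0,0,0],
)

```text
clock: 9.42
eef_pos: [0.4461, 0.1932, 0.1381]
eef_rot: [0.001, -0.056, 0.998, 0.0]
force: [1.3, 0.6, -1.7]
width: 0.0434
```

```bash
python3 tilt.py
```

```text
n [-0.213 -0.007  0.977] pitch nose-up 12.3 roll 0.4 floor c [0.5311 0.1975 0.1082] 1060 1843
floor z at end wall (start .120) 0.12213304022919093
[0.446  0.1932 0.1375] [ 1.9  1.5 -3. ] 0.04339316988502368 9.4667
```

Emit:
drive_tool(
  moves=[1,-0.1,0,-0.6,0,1,-0.1,0,-0.6,0,1,-0.1,0,-0.6,0,1,-0.1,0,-0.5,0,1,0,0,0,0],
)

```text
clock: 9.88
eef_pos: [0.4497, 0.1935, 0.1608]
eef_rot: [0.001, -0.056, 0.998, 0.0]
force: [0.8, -0.1, -2.6]
width: 0.0431
```

```bash
python3 tilt.py
```

```text
n [-0.052 -0.011  0.999] pitch nose-up 3.0 roll 0.6 floor c [0.5409 0.216  0.1188] 216 542
floor z at end wall (start .120) 0.12154528732668653
[0.4495 0.1935 0.1601] [ 0.9  1.  -2.4] 0.04297516566940429 9.9333
```

Emit:
drive_tool(
  moves=[1,0,0,0,0,1,0,0,0,0,1,0,0,0,0,1,0,0,-0.7,0,1,0,0,-1,0,1,0,0,-1.3,0,1,0,0,-1.5,0,1,0,0,-1.5,0,1,0,0,0,0],
  force=110,
)

```text
clock: 10.68
eef_pos: [0.4501, 0.1938, 0.2234]
eef_rot: [0.002, -0.057, 0.998, 0.001]
force: [0.1, 0.6, -2.8]
width: 0.04
```

```bash
python3 tilt.py; python3 pic.py e side,180,160,380,400 top,170,140,310,300
```

```text
n [-0.069 -0.016  0.998] pitch nose-up 3.9 roll 0.9 floor c [0.5442 0.2162 0.1807] 228 585
floor z at end wall (start .120) 0.18407145751897283
[0.4499 0.1938 0.2218] [ 0.6 -0.6 -3. ] 0.04007310801513553 10.7333
[0.44859917 0.19340058 0.21903883] [ 0.50387066 -1.03620544 -3.091316  ] 0.040010939229595845 10.8333
```

View pics/e.png

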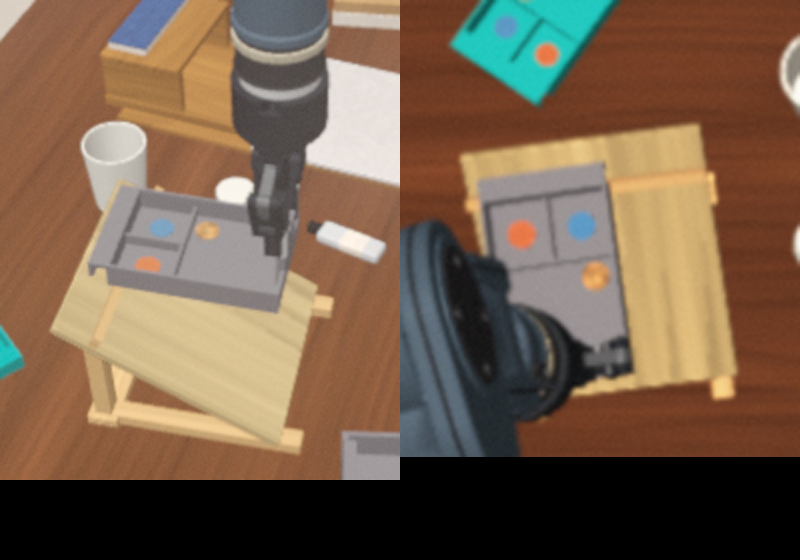

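The tray is held nearly level and clear of the ledge, about 4° nose-up. Next I carry it over to the board.

Emit:
drive_tool(
  moves=[1,0,0,0,4.5,1,0,0,0,5,1,0.2,-1.2,0,0,1,0.2,-2.4,0,0,1,0.2,-2.7,0,0,1,0.3,-2.7,0,0,1,0.3,-2.7,0,0,1,0.2,-2.7,0,0,1,0.2,-2.7,0,0,1,0.2,-2.7,0,0],
)

```text
clock: 11.67
eef_pos: [0.419, -0.0048, 0.2182]
eef_rot: [-0.001, 0.026, 1.0, -0.0]
force: [0.5, -0.5, -3.6]
width: 0.0401
```

Emit:
drive_tool(
  moves=[1,0.3,-2.7,0,0,1,0.3,-2.7,0,0,1,0.2,-2.7,0,0,1,0.2,-2.7,0,0,1,0.2,-2.7,0,0,1,0.2,-2.7,0,0,1,0.2,-2.5,0,0,1,0.2,-2.4,0,0,1,0.2,-1.2,0,0,1,0,0,0,0],
)

```text
clock: 12.5
eef_pos: [0.3872, -0.227, 0.2181]
eef_rot: [-0.001, 0.028, 1.0, -0.0]
force: [0.5, 0.1, -4.2]
width: 0.0398
```

```bash
python3 -c "
from tilt import *; tilt((170,310,350,460),.05)
print(cv2.imwrite('pics/_.png',cam('top')['img'][:,:,::-1]))"
```

```text
n [-0.028  0.007  1.   ] pitch nose-up 1.6 roll -0.4 floor c [ 0.4618 -0.2317  0.172 ] 1373 2250
floor z at end wall (start .120) 0.17279843434076694
[ 0.3877 -0.2254  0.2183] [ 0.2  0.1 -4. ] 0.040050797394447696 12.55
True
```

Emit:
drive_tool(
  moves=[1,-0.2,0.8,1.5,0,1,0,0,2.5,0,1,0,0,2.5,0,1,0,0,2.5,0,1,0,0,2,0,1,0,0,1.5,0,1,0,0,1,0,1,0,0,0.6,0,1,0,0,0,0],
)

```text
clock: 13.35
eef_pos: [0.3906, -0.2157, 0.0771]
eef_rot: [-0.001, 0.026, 1.0, 0.001]
force: [0.0, -0.5, -2.9]
width: 0.0397
```

```bash
python3 -c "
from tilt import *; tilt((190,310,350,460),.0135)"
```

```text
n [-0.035 -0.005  0.999] pitch nose-up 2.0 roll 0.3 floor c [ 0.4657 -0.2196  0.0306] 906 1713
floor z at end wall (start .120) 0.03705009897419439
[ 0.3912 -0.2164  0.0782] [ 0.   0.8 -2.9] 0.0399038354854352 13.4
```

Emit:
drive_tool(
  moves=[1,0,0,0.5,0,1,0,0,0.4,0,1,0,0,0.2,0,1,0,0,0,0],
)

```text
clock: 13.73
eef_pos: [0.3911, -0.217, 0.0671]
eef_rot: [-0.0, 0.026, 1.0, 0.0]
force: [-0.3, 1.3, -3.3]
width: 0.04
```

Emit:
drive_tool(
  moves=[1,0,0,0.1,0,1,0,0,0.1,0,1,0,0,0,0],
)

```text
clock: 13.98
eef_pos: [0.3913, -0.2171, 0.0653]
eef_rot: [0.0, 0.027, 1.0, -0.0]
force: [-0.7, 0.0, -2.8]
width: 0.0399
```

Emit:
drive_tool(
  moves=[1,0,0,0.1,0,1,0,0,0.1,0,1,0,0,0.1,0,1,0,0,0,0],
  force=30,
)

```text
clock: 14.32
eef_pos: [0.3925, -0.2173, 0.0646]
eef_rot: [0.002, 0.026, 1.0, -0.0]
force: [-0.8, 2.3, 6.4]
width: 0.0398
```

Emit:
drive_tool(
  moves=[0,0,0,0,0,-0.2,0,0,0,0,-0.4,0,0,0,0,-0.4,0,0,-2,0,-0.4,0,0,-3,0,-0.4,0,0,-3,0,-0.4,0,0,-2,0,-0.4,0,0,0,0],
  force=20,
)

```text
clock: 14.98
eef_pos: [0.394, -0.2192, 0.1677]
eef_rot: [0.004, 0.027, 1.0, -0.003]
force: [-0.1, -1.4, 0.3]
width: 0.0596
```

```bash
cat > rim.py <<'E'
from h import *
def rim(zlo=.030,zhi=.05,box=(130,330,340,460),z=.036):
    d=cam('top'); C=cloud(d); hsv=cv2.cvtColor(d['img'],cv2.COLOR_RGB2HSV)
    m=np.zeros((480,640),np.uint8); m[box[0]:box[1],box[2]:box[3]]=1
    m&=((hsv[...,1]<60)&(hsv[...,2]<165)&(hsv[...,2]>60)&(C[...,2]>.01)&(C[...,2]<.075)).astype(np.uint8)
    P=C[m>0]; T=P[P[:,2]>.05]; print('tab top',len(T),T.mean(0).round(4) if len(T) else '')
    Q=P[(P[:,2]>zlo)&(P[:,2]<zhi)]; r=cv2.minAreaRect((Q[:,:2]*1000).astype(np.float32)); print('rim rect',r,len(Q))
    S=np.array([.5857,-.228]); u=np.array([.9986,-.0523]); v=np.array([.0523,.9986])
    B=cv2.boxPoints(r)/1000; print('shelf frame corners',[( round(float((b-S)@u),4),round(float((b-S)@v),4)) for b in B])
    if len(T): tt=T.mean(0)[:2]-S; print('tab shelf frame',tt@u,tt@v)
    cv2.imwrite('pics/last.png',d['img'][:,:,::-1])
    s=bot.observe(); print(s['eef_pos'].round(4),s['force'].round(1),s['width'],s['clock'])
if __name__=='__main__': rim()
E
python3 rim.py; python3 pic.py f side,200,120,440,300 top,330,110,470,330
```

```text
tab top 0 
rim rect ((464.95166015625, -221.27932739257812), (99.8328628540039, 164.20135498046875), 87.24514770507812) 416
shelf frame corners [(-0.2028, -0.0499), (-0.0386, -0.0492), (-0.039, 0.0507), (-0.2032, 0.05)]
[ 0.3931 -0.2185  0.1653] [-0.2  0.7 -0.4] 0.0598005324499902 15.0333
[ 0.39126088 -0.21711058  0.16186686] [ 0.13003348 -0.24734176 -0.47050536] 0.0598269428575458 15.1333
```

View pics/f.png

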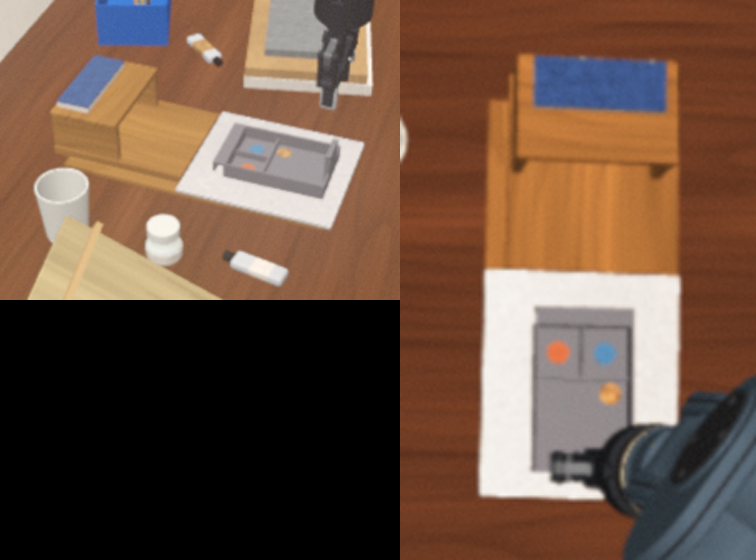

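The tray lies flat and square on the board: lip at shelf x ≈ -38 mm, tail at -203 mm, lateral offset ≈ 0. To tip the lip end up I'll pinch the central divider across y at tray x ≈ +36.

Emit:
drive_tool(
  moves=[0.3,-2,0,0,0,0.45,-2.5,0,0,0,0.45,-2.5,0,0,0,0.45,-2.3,0,1,0,0.45,-1,0,3,0,0.45,0,0,3,0,0.45,0,0,1.5,0,0.45,0,0,0,0,0.45,0,0,0,0],
)

```text
clock: 15.88
eef_pos: [0.492, -0.2212, 0.0743]
eef_rot: [-0.003, 0.026, 1.0, 0.002]
force: [0.5, 0.7, 0.5]
width: 0.0233
```

```bash
python3 rim.py
```

```text
tab top 0 
rim rect ((474.3421936035156, -185.39720153808594), (63.159568786621094, 175.2373504638672), 70.40655517578125) 251
shelf frame corners [(-0.2064, 0.0315), (-0.0385, -0.0186), (-0.0204, 0.042), (-0.1884, 0.092)]
[ 0.4934 -0.2221  0.0765] [ 0.6 -0.3  1.1] 0.023634900397619917 15.9333
```

Emit:
drive_tool(
  moves=[0.45,0,0,1.5,0,0.45,0,0,1.5,0,0.45,0,0,0.8,0,0.45,0,0,0.4,0,0.45,0,0,0,0],
)

```text
clock: 16.35
eef_pos: [0.4939, -0.2225, 0.0353]
eef_rot: [-0.0, 0.027, 1.0, 0.0]
force: [0.1, 0.8, 0.4]
width: 0.0238
```

Emit:
drive_tool(
  moves=[1,0,0,0,0,1,0,0,0,0,1,0,0,0,0,1,0,0,0,0],
  force=30,
)

```text
clock: 16.68
eef_pos: [0.4952, -0.2232, 0.037]
eef_rot: [0.001, 0.026, 1.0, -0.001]
force: [0.6, 0.2, 3.8]
width: 0.0
```

Emit:
drive_tool(
  moves=[0.45,0,0,-0.3,0,0.45,0,0,0,0,0.45,0,0,0,0,0.45,0,0,0.4,0,0.45,0,0,0.4,0,0.45,0,0,0,0],
)

```text
clock: 17.18
eef_pos: [0.4931, -0.2218, 0.0286]
eef_rot: [-0.001, 0.026, 1.0, 0.001]
force: [0.9, 1.0, -0.3]
width: 0.0237
```

Emit:
drive_tool(
  moves=[1,0,0,0,0,1,0,0,0,0,1,0,0,0,0,1,0,0,0,0],
)

```text
clock: 17.52
eef_pos: [0.4938, -0.2224, 0.0299]
eef_rot: [-0.0, 0.026, 1.0, 0.0]
force: [0.3, -0.0, -2.2]
width: 0.0017
```

Emit:
drive_tool(
  moves=[1,0,0,-0.3,0,1,0,0,-0.4,0,1,0,0,-0.5,0,1,0,0,0,0],
)

```text
clock: 17.85
eef_pos: [0.4949, -0.2229, 0.0437]
eef_rot: [0.001, 0.026, 1.0, -0.0]
force: [0.2, -0.3, -2.9]
width: 0.0017
```

```bash
python3 pic.py g side,230,150,400,290 top,330,110,470,330
```

```text
[ 0.49459526 -0.2227384   0.04291408] [ 0.1799022  -0.8187163  -3.36808475] 0.0018461986403639874 17.95
```

View pics/g.png

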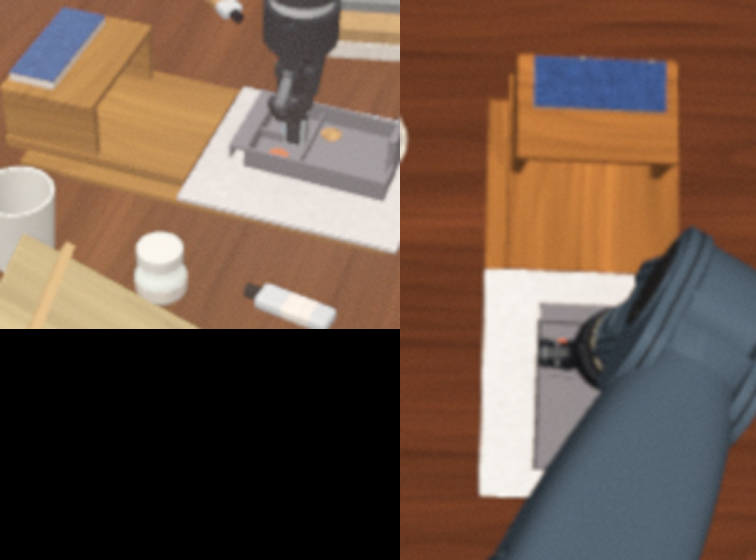

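```bash
sed -i "s/def tilt(box=(150,300,170,300),zmin=.03)/def tilt(box=(150,300,170,300),zmin=.03,view='top')/; s/cam('top')/cam(view)/" tilt.py; python3 -c "
from tilt import *; tilt((190,310,350,460),.0145); tilt((185,240,310,400),.0145,'side')"
```

```text
n [-0.024 -0.023  0.999] pitch nose-up 1.4 roll 1.3 floor c [ 0.4613 -0.2004  0.0284] 293 662
floor z at end wall (start .120) 0.040823718627564905
[ 0.4943 -0.2226  0.0426] [ 0.6  0.5 -3.5] 0.0017935872464330599 18.0
n [-0.031  0.065  0.997] pitch nose-up 1.8 roll -3.7 floor c [ 0.4653 -0.2089  0.0379] 247 1224
floor z at end wall (start .120) 0.014844069193480598
[ 0.4942 -0.2225  0.0424] [ 0.1  0.6 -4.3] 0.001235234447801869 18.05
```

Emit:
drive_tool(
  moves=[1,0,0,0,0,1,0,0,0,0,1,0,0,-0.6,0,1,0,0,0.6,0,1,0,0,-0.6,0,1,0,0,0.6,0,1,0,0,0,0],
  force=20,
)

```text
clock: 18.63
eef_pos: [0.4939, -0.2224, 0.0417]
eef_rot: [-0.0, 0.026, 1.0, 0.0]
force: [-0.7, 0.2, -3.6]
width: 0.0017
```

```bash
python3 -c "
from tilt import *; tilt((190,310,350,460),.0145); tilt((185,240,310,400),.0145,'side')"
```

```text
n [-0.02   0.012  1.   ] pitch nose-up 1.2 roll -0.7 floor c [ 0.461  -0.2006  0.0269] 267 659
floor z at end wall (start .120) 0.02484665308750987
[ 0.4936 -0.2222  0.0416] [ 1.2 -0.4 -4.6] 0.0018299772740526265 18.6833
n [ 0.008 -0.135  0.991] pitch nose-up -0.5 roll 7.8 floor c [ 0.4687 -0.2098  0.0383] 247 1207
floor z at end wall (start .120) 0.0945020738715493
[ 0.4937 -0.2222  0.0417] [-0.6  0.4 -3.4] 0.0021568732892418845 18.7333
```

Emit:
drive_tool(
  moves=[1,0,0,0.6,0,1,0,0,0.5,0,1,0,0,0.2,0,0.45,0,0,0,0,0.45,0,0,0,0,0.45,0,0,-1.5,0,0.45,-1.1,0,-0.5,0,0.45,-1.1,0,0,0,0.45,0,0,0,0,0.45,0,0,0,0],
)

```text
clock: 19.57
eef_pos: [0.5164, -0.2238, 0.0495]
eef_rot: [0.0, 0.026, 1.0, -0.0]
force: [0.0, 0.2, 0.4]
width: 0.0235
```

```bash
python3 pic.py g2 side,230,150,400,290 top,330,110,470,330;  python3 -c "
from tilt import *; tilt((190,310,350,460),.0135)"
```

```text
[ 0.51539144 -0.22342694  0.04887352] [ 0.31314996  0.04220782 -0.17788124] 0.02386341108565467 19.6667
n [-0.024 -0.032  0.999] pitch nose-up 1.4 roll 1.8 floor c [ 0.4677 -0.2006  0.0162] 190 485
floor z at end wall (start .120) 0.032355575212849444
[ 0.5153 -0.2234  0.0488] [ 0.1 -0.6  0.9] 0.02361832054726039 19.7167
```

View pics/g2.png

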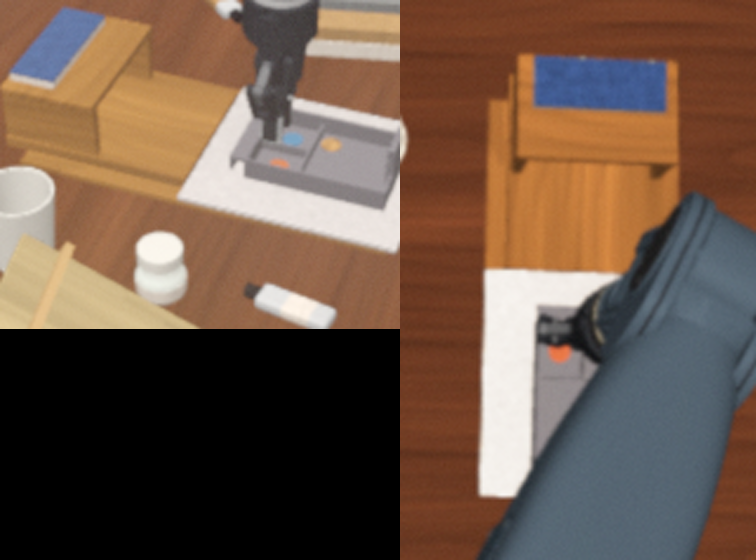

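The tray is flat on the board again, with the gripper now over its lip end at (275,110) in the side crop, tray x ≈ +58. I'll pinch the divider here, where gravity has more leverage to let the tail hang.

Emit:
drive_tool(
  moves=[0.45,0,0,0.8,0,0.45,0,0,0.8,0,0.45,0,0,0,0,1,0,0,0,0,1,0,0,0,0,1,0,0,0,0,1,0,0,0,0],
  force=20,
)

```text
clock: 20.3
eef_pos: [0.5156, -0.2235, 0.0329]
eef_rot: [-0.001, 0.026, 1.0, 0.0]
force: [-0.6, 0.1, -1.7]
width: 0.0019
```

Emit:
drive_tool(
  moves=[1,0,0,-0.4,0,1,0,0,-0.4,0,1,0,0,-0.4,0,1,0,0,0,0],
)

```text
clock: 20.63
eef_pos: [0.5171, -0.2241, 0.0467]
eef_rot: [0.001, 0.026, 1.0, -0.001]
force: [0.1, -0.2, -2.6]
width: 0.0018
```

```bash
python3 -c "
from tilt import *; tilt((190,310,350,460),.0135)"
```

```text
n [-0.114 -0.013  0.993] pitch nose-up 6.5 roll 0.7 floor c [ 0.4657 -0.1975  0.024 ] 316 645
floor z at end wall (start .120) 0.04397243006211296
[ 0.5169 -0.2241  0.0463] [ 0.4 -0.8 -3. ] 0.002110727778644142 20.6833
```

Emit:
drive_tool(
  moves=[1,-1,0,0,0,1,-1.5,0,0,0,1,-1.5,0,0,0,1,-1.5,0,0,0,1,-1.5,0,0,0,1,-1.5,0,0,0,1,-1,0,0,0,1,-0.5,0,0,0,1,0,0,0,0],
)

```text
clock: 21.43
eef_pos: [0.617, -0.229, 0.0451]
eef_rot: [0.0, 0.026, 1.0, -0.0]
force: [0.6, 0.3, -2.4]
width: 0.002
```

```bash
python3 -c "
from tilt import *; tilt((150,310,350,460),.0135)"
```

```text
n [-0.067  0.101  0.993] pitch nose-up 3.9 roll -5.8 floor c [ 0.5771 -0.1946  0.0241] 86 301
floor z at end wall (start .120) -0.015858348911331244
[ 0.6161 -0.2289  0.0451] [ 0.3 -0.  -2.5] 0.0018587835924478695 21.4833
```

Emit:
drive_tool(
  moves=[1,0,0,0.3,0,1,0,0,0.3,0,1,0,0,0.1,0,1,0,0,0,0,0.7,0,0,0,0,0.45,0,0,0,0,0.45,0,0,0,0,0.45,0,0,-1.5,0,0.45,0,0,-3,0,0.45,0,0,-3,0],
)

```text
clock: 22.32
eef_pos: [0.614, -0.2282, 0.1114]
eef_rot: [-0.003, 0.027, 1.0, 0.001]
force: [0.7, 0.1, -0.1]
width: 0.0236
```

Emit:
drive_tool(
  moves=[0.2,0,0,-2,0,0,2.5,0,0,0,-0.4,3.5,0,0,0,-0.4,3.5,0,0,0,-0.4,2.5,0,0,0,-0.4,1,0,0,0,-0.4,0,0,0,0],
)

```text
clock: 22.9
eef_pos: [0.4836, -0.2217, 0.1331]
eef_rot: [-0.001, 0.027, 1.0, 0.0]
force: [1.7, 0.2, 0.1]
width: 0.0599
```

```bash
python3 rim.py; python3 pic.py i side,230,150,400,290 top,330,110,470,330;  python3 -c "
from tilt import *; tilt((150,310,350,460),.0135)"
```

```text
tab top 10 [ 0.6397 -0.2272  0.0506]
rim rect ((567.083740234375, -228.07913208007812), (99.66497802734375, 162.3662109375), 87.72154235839844) 467
shelf frame corners [(-0.0991, -0.0519), (0.0632, -0.0499), (0.062, 0.0498), (-0.1004, 0.0478)]
tab shelf frame 0.053852385760269135 0.0036674346704276255
[ 0.4852 -0.2221  0.1333] [0.5 0.4 0.3] 0.059449770812725664 22.95
[ 0.48670685 -0.22228428  0.13338113] [-0.04156343 -0.17471515 -0.22922091] 0.05993930379018974 23.05
n [-0.05   0.011  0.999] pitch nose-up 2.9 roll -0.6 floor c [ 0.5747 -0.2257  0.0207] 802 1606
floor z at end wall (start .120) 0.01677121431167872
[ 0.487  -0.2223  0.1333] [ 0.6 -0.2  0.6] 0.05962052537161422 23.1
```

View pics/i.png

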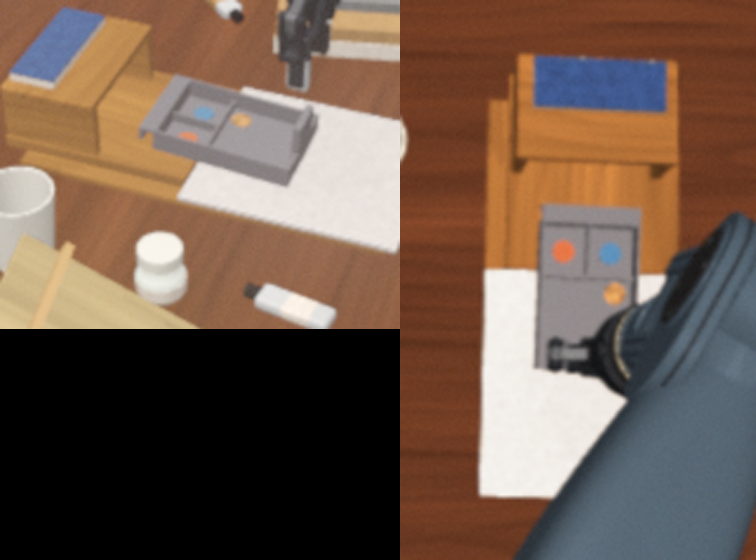

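The tray lies across the step: lip at shelf x ≈ +63 mm, tail on the board near -100 mm, square, about 2–3° nose-up. Now I take the tab, lift the tail over the step and slide the tray home.

Emit:
drive_tool(
  moves=[-0.4,0,0,2,0,-0.4,0,0,2,0,-0.4,0,0,1.5,0,-0.4,0,0,1.2,0,-0.4,0,0,0.6,0,-0.4,0,0,0,0,1,0,0,0,0,1,0,0,0,0,1,0,0,0,0,1,0,0,0,0],
  force=25,
)

```text
clock: 23.93
eef_pos: [0.4868, -0.2223, 0.0611]
eef_rot: [0.001, 0.026, 1.0, -0.0]
force: [0.8, 0.4, -1.1]
width: 0.043
```

Emit:
drive_tool(
  moves=[1,-0.5,0,-0.3,0,1,-1,0,-0.3,0,1,-1,0,-0.3,0,1,-1,0,-0.1,0,1,-1,0,0,0,1,-1,0,0,0,1,-0.5,0,0,0,1,0,0,0,0],
)

```text
clock: 24.6
eef_pos: [0.5469, -0.2253, 0.07]
eef_rot: [0.0, 0.026, 1.0, -0.0]
force: [-0.2, -0.4, -3.2]
width: 0.043
```

```bash
python3 rim.py;  python3 -c "
from tilt import *; tilt((150,310,350,460),.0135)"
```

```text
tab top 1 [ 0.538  -0.1972  0.0689]
rim rect ((618.1585693359375, -231.0822296142578), (101.90321350097656, 151.4807586669922), 87.67887115478516) 305
shelf frame corners [(-0.0426, -0.0532), (0.1089, -0.0514), (0.1077, 0.0505), (-0.0438, 0.0487)]
tab shelf frame -0.04927643290716482 0.028215635586507255
[ 0.5461 -0.2252  0.0699] [ 0.6  0.7 -3.1] 0.04336693956303458 24.65
n [0.027 0.013 1.   ] pitch nose-up -1.5 roll -0.7 floor c [ 0.6339 -0.2247  0.0227] 716 1391
floor z at end wall (start .120) 0.018132893263656934
[ 0.5457 -0.2251  0.0699] [ 0.  -0.8 -3.2] 0.04310213074251307 24.7
```

Emit:
drive_tool(
  moves=[1,-0.8,0,0,0,1,-1,0,0,0,1,-1,0,0,0,1,-1,0,0,0,1,-0.8,0,0,0,1,-0.4,0,0,0,1,0,0,0,0],
)

```text
clock: 25.28
eef_pos: [0.5967, -0.2279, 0.0702]
eef_rot: [0.0, 0.026, 1.0, -0.0]
force: [-0.7, -0.5, -2.6]
width: 0.0433
```

Emit:
drive_tool(
  moves=[1,0,0,0.2,0,1,0,0,0.2,0,1,0,0,0,0],
)

```text
clock: 25.53
eef_pos: [0.5957, -0.2279, 0.0671]
eef_rot: [0.0, 0.027, 1.0, -0.0]
force: [-1.6, 0.5, 0.3]
width: 0.0433
```

```bash
python3 rim.py;  python3 -c "
from tilt import *; tilt((150,310,350,460),.0135)"
```

```text
tab top 3 [ 0.6208 -0.2173  0.0688]
rim rect ((660.6084594726562, -201.59396362304688), (67.2479476928711, 125.84098815917969), 48.457157135009766) 76
shelf frame corners [(0.0033, 0.0432), (0.1017, -0.0352), (0.1436, 0.0174), (0.0452, 0.0958)]
tab shelf frame 0.03452457059839651 0.012518594192178059
[ 0.5958 -0.2279  0.0672] [-1.9 -0.   1.2] 0.043331360230827835 25.5833
n [ 0.008 -0.012  1.   ] pitch nose-up -0.5 roll 0.7 floor c [ 0.6696 -0.2197  0.0215] 392 714
floor z at end wall (start .120) 0.02748455046463679
[ 0.5958 -0.2279  0.0671] [-0.7  0.9  0.9] 0.042998665349281394 25.6333
```

Emit:
drive_tool(
  moves=[1,-0.2,0,0,0,1,-0.2,0,0,0,1,0,0,0,0],
)

```text
clock: 25.88
eef_pos: [0.5998, -0.2284, 0.0671]
eef_rot: [-0.0, 0.027, 1.0, -0.0]
force: [-5.5, 1.8, 4.3]
width: 0.0433
```

Emit:
drive_tool(
  moves=[1,-0.2,0,0,0,1,0,0,0,0],
)

```text
clock: 26.05
eef_pos: [0.6018, -0.2286, 0.0671]
eef_rot: [-0.0, 0.027, 1.0, -0.0]
force: [-4.8, 0.6, 5.5]
width: 0.043
```

Emit:
drive_tool(
  moves=[1,-0.2,0,0,0,1,0,0,0,0],
)

```text
clock: 26.22
eef_pos: [0.6027, -0.2287, 0.0671]
eef_rot: [-0.001, 0.027, 1.0, -0.0]
force: [-8.0, 0.6, 7.4]
width: 0.0432
```

Emit:
drive_tool(
  moves=[1,-0.15,0,0,0,1,0,0,0,0],
)

```text
clock: 26.38
eef_pos: [0.6028, -0.2286, 0.0671]
eef_rot: [-0.003, 0.027, 1.0, -0.0]
force: [-10.5, 1.2, 9.7]
width: 0.0431
```

Emit:
drive_tool(
  moves=[1,-0.15,0,0,0,1,0,0,0,0],
)

```text
clock: 26.55
eef_pos: [0.6028, -0.2287, 0.0671]
eef_rot: [-0.004, 0.027, 1.0, -0.0]
force: [-14.3, 1.2, 10.7]
width: 0.0432
```

Emit:
drive_tool(
  moves=[0.9,0.3,0,0,0,0,0,0,0,0,-0.4,0,0,0,0,-0.4,0,0,0,0,-0.4,0,0,-2,0,-0.4,0,0,-3,0,-0.4,0,0,-3,0,-0.4,0,0,-3,0,-0.4,4,0,0,0,-0.4,4,0,0,0],
)

```text
clock: 27.38
eef_pos: [0.5285, -0.226, 0.1792]
eef_rot: [0.004, 0.026, 1.0, -0.002]
force: [0.5, -0.9, 0.3]
width: 0.0597
```

Emit:
drive_tool(
  moves=[-0.4,4,0,0,0,-0.4,4,0,0,0,-0.4,4,0,0,0,-0.4,2,0,0,0,-0.4,0,0,0,0],
)

```text
clock: 27.8
eef_pos: [0.3817, -0.2163, 0.1763]
eef_rot: [-0.0, 0.028, 1.0, -0.0]
force: [1.2, -0.8, 0.3]
width: 0.0597
```

```bash
python3 rim.py; python3 pic.py k side,200,120,440,300 top,330,110,470,330;  python3 -c "
from tilt import *; tilt((150,310,350,460),.0135)"
```

```text
tab top 60 [ 0.6015 -0.2277  0.0684]
rim rect ((646.9456176757812, -231.68350219726562), (99.91117095947266, 96.93473815917969), 86.96500396728516) 201
shelf frame corners [(0.0129, -0.0504), (0.1098, -0.0505), (0.1099, 0.0494), (0.0129, 0.0495)]
tab shelf frame 0.015796321774099713 0.001092049078190547
[ 0.3839 -0.2169  0.1765] [ 0.4 -0.6  0.9] 0.05984762650243822 27.85
[ 0.38555297 -0.21720551  0.17664274] [0.50089515 0.17682914 0.41173756] 0.05994982978391951 27.95
n [ 0.015 -0.008  1.   ] pitch nose-up -0.9 roll 0.4 floor c [ 0.651  -0.2317  0.0219] 812 1355
floor z at end wall (start .120) 0.026214143647669177
[ 0.3857 -0.2172  0.1766] [-0.3 -0.4  0. ] 0.05972402805973546 28.0
```

View pics/k.png

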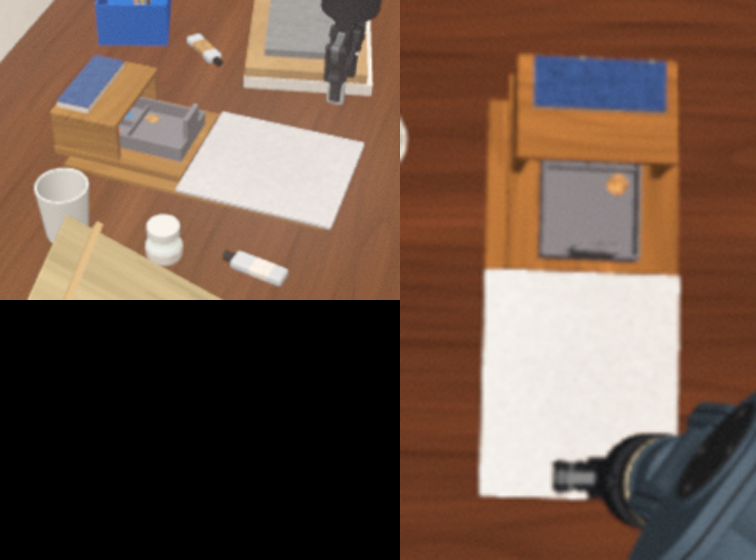

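The tray is home: tab at shelf x = 15.8 mm (16 expected), tail at 12.9 mm (12 expected), yaw within 0.1° of the shelf and the bystanders where they were.

```bash
python3 -c "
from rig import bot; print(bot.finish_job(), bot.observe()['clock'])"
```

```text
the job is handed in; nothing more can be done
the job is handed in; nothing more can be done
```

The tray is on the shelf under the roof, lip end first, flat and square against the stop. The gripper has let go, and I handed the job in at about 28 s of the 56 s.

**How it went**
- **Easel:** I pinched the tab across its width because the tool could not lean. I tipped the tail up from 30° to about 3° with the lip still on the ledge, then lifted the lip off.
- **Board:** I laid the tray flat in front of the shelf with the lip end towards it.
- **Step:** I raised the lip end by the centre divider with the tail resting on the board and slid it onto the shelf. It then lay across both at about 2–3°. Finally I lifted the tail over by the tab and pushed the tray home.

**Last checks**
- The tab was 15.8 mm past the step, against 16 expected.
- The tail was 12.9 mm past the step, against 12 expected.
- Yaw was within 0.1° of the shelf, and tilt was within 1°, which is the measuring noise.
- While pushing, the position stopped changing as the force rose to about 14 N, so the lip was against the stop.
- The cup, jar and tube looked unmoved.

**What went wrong**
- My first tip on the easel failed. The 60 N grip held the tray too stiffly, so it came up at 30° and the lip left the ledge. I hooked it back in its starting place and redid the tipping properly with a 20 N grip.
- My first try at raising the lip end lifted the whole tray level by about a centimetre. I set it back down flat and regripped nearer the lip.

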